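# Open up the interlocked air manifold

## Task

Open up the shed's air manifold: throw its three hand levers from the robot's side fully over to the far side, each until it comes up solid against its end stop, so that the little steel ready pin on top rises. A concealed interlock lets them go only in one order, which cannot be seen: ease a lever, and if it comes up solid near the start of its throw, leave it and try another. Never push on the manifold or its levers with more than 20 N, leave the other things on the bench where they are, and let go at the end.

Things in the scene. Friction and masses are not known exactly. Their poses are not given: they have to be found in the camera images.
- manifold: grey housing fixed to the bench, 150 mm (its x) by 270 mm (y) by 90 mm high, brass stubs on its far side. Origin: centre of its underside; x points to the far side, away from the robot (yaw within 0.3 rad), y along the lever row. Levers a, b, c stand at y = +75, 0, -75 mm, their axles on x = 0. Inside, one lever is free; it frees a second once fully home, and that one the last
- manifold_top (a point): middle of the housing's flat top, 90 mm above the bench, beside lever b. About all levers: one not yet freed comes up solid at a joint value of 0.06 to 0.32. A free one takes 2 to 7 N at its grip (each its own) and meets its end stop somewhere between 0.60 and 0.84, drawn anew for each lever. Blocks and stops give about 3 N per mm at the grip
- grip_a (a point): centre of the ball grip of lever a (black plastic, 32 mm diameter), 120 mm from the axle on a 10 mm steel rod; about 186 mm above the table at the start, 195 mm upright, moves with the lever
- grip_b (a point): centre of the crossbar grip of lever b (black cylinder, 24 mm diameter, 46 mm long along the manifold's y), 120 mm from the axle on a 10 mm rod; moves with the lever
- grip_c (a point): centre of the straight grip of lever c (black cylinder, 26 mm diameter, 34 mm long along the rod), 120 mm from the axle on a 10 mm rod; moves with the lever
- lever_a (a joint): ball lever a, at y = +75 mm of the manifold, turning on a level axle along the manifold's y, 75 mm above the bench. 0 = leaning 0.38 rad from upright to the robot's side (manifold -x); upright at 0.38; grows towards the far side. Starts at 0 to 0.05; friction keeps it where it is left. Fully home = against its end stop (a push of 10 to 14 N at the grip seats it); 4 mm short of that at the grip frees nothing
- lever_b (a joint): crossbar lever b, in the middle, turning on a level axle along the manifold's y, 75 mm above the bench. 0 = leaning 0.38 rad from upright to the robot's side (manifold -x); upright at 0.38; grows towards the far side. Starts at 0 to 0.05; friction keeps it where it is left. Fully home = against its end stop (a push of 10 to 14 N at the grip seats it); 4 mm short of that at the grip frees nothing
- lever_c (a joint): straight-grip lever c, at y = -75 mm of the manifold, turning on a level axle along the manifold's y, 75 mm above the bench. 0 = leaning 0.38 rad from upright to the robot's side (manifold -x); upright at 0.38; grows towards the far side. Starts at 0 to 0.05; friction keeps it where it is left. Fully home = against its end stop (a push of 10 to 14 N at the grip seats it); 4 mm short of that at the grip frees nothing
- pin (a joint): height (m) by which the ready pin has risen: a 10 mm steel pin in a brass collar on the housing's top, 62 mm towards the far side of its middle, standing 7 mm above the top plate at 0. It rises about 12 mm (to 19 mm) only when the last of the three levers is fully home.
- oil_tin: green oil tin, 60 mm diameter, 120 mm tall, standing on the bench to the left of the manifold; bystander; origin at its underside
- spanner: steel spanner, 200 mm long, lying on the bench to the right; bystander
- screw_box: cardboard screw box 90 x 60 x 45 mm on the bench to the right and beyond; bystander; origin at its underside

How it is judged:
On the way, in this order (a step that is already met when the one before it is completed fails the run):
1. one lever is thrown over (past 0.56) (value of joint any of lever_a, lever_b, lever_c above 0.56 rad), for 0.1 s.
2. a second lever is thrown over ((value of joint each of lever_a, lever_b above 0.56 rad or value of joint each of lever_a, lever_c above 0.56 rad or value of joint each of lever_b, lever_c above 0.56 rad)), for 0.1 s.
3. all three are over and the pin is up (value of joint each of lever_a, lever_b, lever_c above 0.56 rad and value of joint pin above 0.009 m), for 0.1 s.
At the end, for the whole second after the job is handed in: All three levers rest on the far side (each joint above 0.56 rad) and the ready pin has risen more than 9 mm (all of step 3 and velocity of joint each of lever_a, lever_b, lever_c below 0.05 rad/s); the robot touches nothing.
It fails at once if the manifold or a lever is pushed with more than 20 N (contact force between manifold and the fingers above 20 N or contact force between manifold and the arm above 20 N).
It fails at once if a bystander is moved more than 15 mm (distance of any of oil_tin, spanner, screw_box from where it was at the start of the episode above 0.015 m).
It also fails if it takes over 64 s, if anything falls off the work surface, if the arm or the gripper's body presses on something with over 40 N, if the wrist force passes 120 N, or if a joint passes its speed limit or range.

## Robot

A 6-joint arm with a two-finger parallel gripper is mounted at the origin on the work surface. World frame = base frame: x ahead of the robot, y to its left, z up, the work surface at z = 0. Lengths are in m, angles in rad, forces in N, time in s.
With the tool pointing down it reaches from about 0.375 to 0.9 m from the base axis. Payload 3.1 kg.
Tool frame: the origin (TCP) lies on the centre line of the jaws, within the pads' length; the fingertips stand manip.finger_overhang ahead of it and the grasp point (between the pads) lies 11 mm behind it (manip.finger_overhang is the distance from the TCP to the fingertips, in m); y points along the fingers, z is the direction in which the jaws open and shut, and the axes are right-handed (so a half turn about y gives the same grasp; the last joint's range is limited). The gripper opens to 85 mm and grips with 20 to 120 N. Pads are 22 mm wide; open, the fingers measure 114 mm over their backs; the gripper's body (76 mm by 85 mm) begins 54 mm behind the grasp point. The pads swing forward as they close: fully open they stand 13 mm farther back than shut.
Start: joints at [-1.29, 0.527, 1.433, -0, 1.181, -0.178], TCP at [0.277, -0.56, 0.239] pointing down, gripper open.
Joint ranges: [-3.08, 3.08], [-0.75, 2.2], [0.22, 2.44], [-1.43, 4.57], [0, 2.65], [-2.85, 2.85]. Speed limits (rad/s): [2.79, 2.79, 3.14, 3.14, 3.14, 3.14].

## Interface

Orientations are given as a unit quaternion [x, y, z, w].
In Python, from station import manip gives the robot as it stands.
- The arm moves only by the tool send_rows, never from a script. Its argument "plan" is a list of rows, each an object with "linear": the shift along the tool's x, y, z in units of 30 mm (1.0 is 30 mm), a list of three; "roll": the turn about the tool's y in units of 6 degrees (1.0 is 6 degrees). In form: [{"linear": [tx, ty, tz], "roll": roll}, ...]. A call has exactly 5 rows; each row shifts and turns the commanded pose from where the row before left it, along the tool's axes as they then stand; what a row does not reach is not made up. A row lasts 1/8 s, in which the tool goes at most 62.5 mm and 10.7 degrees, less where a joint would pass 70% of its speed; a pose out of reach is approached as far as the arm can. A call is refused whole if a number of a shift passes 1 or a number of a turn 1, either way. A call with a gripper value outside its range is refused whole. "claw" is the finger opening in mm, from 0 to 85.4, set as the call begins (left out, the last holds). The fingers move at their own pace and stop on an object; "force" is the grip in N (left out, the last holds). Time passes only in rows, so rows that do not move let the fingers close, or fill a call up. It gives the time, the measured TCP pose, the force and the opening at its end, in the units of the state.
- manip.sense(): the state, without advancing time (a new reading comes with each control period).
- manip.snapshot(name): name is "scene" or "top" or "wrist"; returns the picture (400x640x3 uint8, blue, green, red); there is no depth.
- manip.get_calibration(name): a dict with "fovy" (degrees; the focal length in pixels is half the picture's height over the tangent of half this angle, whatever the lens; pixels are square), "cx", "cy" (the principal point, pixels), "cam_to_world" (4x4, takes a point from camera to world coordinates); the wrist camera has in their place "tool_from_camera" (4x4, takes a point from camera to tool coordinates, whose origin is the TCP and whose axes are the tool frame's). Camera axes: x right, y down, z forward; pixel columns grow to the right and rows downward; lengths in m; the calibration is good to about 2 mm. A picture is of the moment at which its call begins: read the wrist's pose just before it. get_calibration takes no time and is no camera call.
- manip.sign_off(): hands the job in, once; it reports no verdict.
Trained networks look in the newest picture that a camera, given by its name, has taken for a name from the list of things; names that differ only in an ending like _2 or _b are one class to them, and where a whole thing is asked for, a point or a joint stands for the part that bears it (a point fixed in the world has none). Each returns a list of dicts, best first, with "p" (0 to 1); they miss things now and then, are a little off and sometimes report something else, mostly with a low value. They report only what shows in the picture. A call takes as long as a camera call.
- manip.look_for(camera, query): "extent" ([left, top, right, bottom] in pixels, round what is visible of it).
The state is a dict: "t": time; "q": joint angles; "qd": joint speeds; "tau": joint torques, N m; "tcp_pos": TCP position; "tool_rot": TCP orientation; "force": force on the tool from outside, world axes, zero at the start; "ft_torque": the same for the moment, N m; "finger_gap": opening from 0.0 (shut) to 1.0 (fully open).
Only numpy, scipy, OpenCV 4.12 (cv2) and the standard library are available. Lean on these libraries where they do the work, as an engineer would, in place of code of your own. Each camera call takes 0.05 s, during which the arm holds its last target.

## Working session

There is one attempt and no reset: what is moved stays moved. The work goes in short steps, Python scripts to look and compute and a tool call to move; the robot and the scene stay as the last step left them, time stands still between calls to the robot, and variables do not carry over. Pictures are saved under pics/ and viewed, and the job is handed in when it is done.

Besides the shell and the picture viewer there is one more tool, called after "Emit:" as name(argument=value, ...) on one line, values as JSON. send_rows: Moves the arm, as the interface text tells. Its arguments: {"type":"object","properties":{"plan":{"type":"array"},"claw":{"type":"number"},"force":{"type":"number"}},"required":["plan"]}

```bash
mkdir -p pics; ls; python3 - <<'E'
from station import manip
import cv2, numpy as np
np.set_printoptions(precision=4,suppress=True)
print(manip.sense(), manip.finger_overhang)
for n in ["scene","top"]:
    im=manip.snapshot(n); cv2.imwrite(f"pics/{n}0.png",im)
    print(n,manip.get_calibration(n))
    for q in ["manifold","grip_a","grip_b","grip_c","oil_tin","spanner","screw_box"]:
        print(q,[(np.round(d["extent"],1).tolist(),round(d["p"],2)) for d in manip.look_for(n,q)[:3]])
print(manip.get_calibration("wrist"))
print(manip.sense()["t"])
E
```

```text
pics
{'t': 0.0, 'q': array([-1.2905,  0.5285,  1.4339,  0.    ,  1.1814, -0.1785]), 'qd': array([-0.0011,  0.0008, -0.0006,  0.0004,  0.0004,  0.001 ]), 'tau': array([  0.0019, -44.235 , -17.8024,  -0.    ,   0.0084,  -0.    ]), 'tcp_pos': array([ 0.2766, -0.5597,  0.2383]), 'tool_rot': array([-0.1608,  0.6894, -0.6878,  0.1607]), 'force': array([-0.7166, -0.0623,  0.1891]), 'ft_torque': array([-0.0204, -0.031 , -0.0563]), 'finger_gap': 1.0008913015888152} 0.008
scene {'fovy': 54.34099532701709, 'cx': 318.7197882798378, 'cy': 203.977833965347, 'cam_to_world': array([[ 0.221 ,  0.8482, -0.4814,  1.0502],
       [ 0.9753, -0.1945,  0.1051, -0.0789],
       [-0.0045, -0.4927, -0.8702,  1.045 ],
       [ 0.    ,  0.    ,  0.    ,  1.    ]])}
manifold [([227.9, 169.4, 336.0, 268.2], 0.67), ([240.2, 190.0, 256.9, 225.0], 0.52)]
grip_a [([239.2, 187.3, 254.8, 221.5], 0.75), ([292.7, 171.3, 306.4, 205.9], 0.62), ([265.0, 180.1, 284.4, 216.2], 0.6)]
grip_b [([239.2, 187.3, 254.8, 221.5], 0.75), ([292.7, 171.3, 306.4, 205.9], 0.62), ([265.0, 180.1, 284.4, 216.2], 0.6)]
grip_c [([239.2, 187.3, 
[... 736 characters left out ...]
 195.6, 390.7, 211.0], 0.47)]
grip_b [([314.0, 200.7, 331.7, 219.6], 0.7), ([345.4, 201.1, 365.4, 210.2], 0.65), ([377.3, 195.6, 390.7, 211.0], 0.47)]
grip_c [([314.0, 200.7, 331.7, 219.6], 0.7), ([345.4, 201.1, 365.4, 210.2], 0.65), ([377.3, 195.6, 390.7, 211.0], 0.47)]
oil_tin [([164.0, 212.0, 200.0, 239.5], 0.96)]
spanner [([457.6, 206.7, 472.5, 270.0], 0.74)]
screw_box [([427.5, 172.4, 454.7, 207.6], 0.76)]
{'fovy': 70.36881149258393, 'cx': 322.60005611361794, 'cy': 200.42388829136812, 'tool_from_camera': array([[-0.0007,  0.9649,  0.2626, -0.0649],
       [ 0.0007, -0.2626,  0.9649, -0.1353],
       [ 1.    ,  0.0008, -0.0005, -0.0003],
       [ 0.    ,  0.    ,  0.    ,  1.    ]])}
0.8
```

```bash
python3 - <<'E'
import cv2
for n,(x0,y0,x1,y1) in {"scene":(140,130,460,290),"top":(150,130,490,290)}.items():
    im=cv2.imread(f"pics/{n}0.png")[y0:y1,x0:x1]
    cv2.imwrite(f"pics/{n}0c.png",cv2.resize(im,None,fx=2.35,fy=2.35,interpolation=cv2.INTER_CUBIC))
E
```

```text
(no output)
```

View pics/scene0c.png

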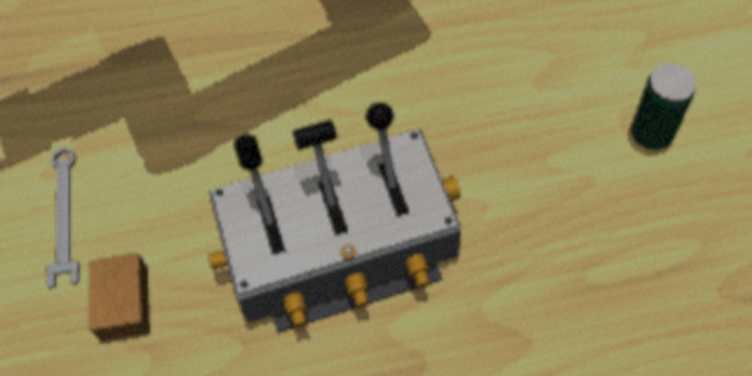

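View pics/top0c.png

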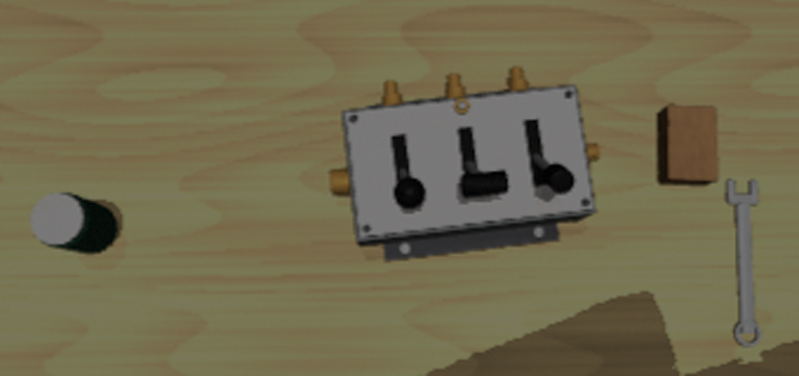

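```bash
cat > h.py <<'E'
import numpy as np
from station import manip
np.set_printoptions(precision=4,suppress=True)
def proj(cal,P,T=None):
    T=cal["cam_to_world"] if T is None else T
    f=200/np.tan(np.radians(cal["fovy"])/2)
    p=(np.asarray(P)-T[:3,3])@T[:3,:3]
    return np.stack([cal["cx"]+f*p[...,0]/p[...,2],cal["cy"]+f*p[...,1]/p[...,2]],-1)
def m2w(x,y,yaw,P):
    P=np.asarray(P,float);c,s=np.cos(yaw),np.sin(yaw)
    return np.stack([x+c*P[...,0]-s*P[...,1],y+s*P[...,0]+c*P[...,1],P[...,2]],-1)
def grip(j,yy,r=.12):
    a=j-.38
    return [r*np.sin(a),yy,.075+r*np.cos(a)]
E
cat > fit.py <<'E'
from h import *
from scipy.optimize import least_squares
C=[[.075,.135,.09],[.075,-.135,.09],[-.075,-.135,.09],[-.075,.135,.09]]
top=np.array([[343,111],[576,87],[595,210],[357,242],[409,191],[485,183],[556,178]])/2.35+[150,130]
sc=np.array([[458,227],[240,292],[213,190],[417,133],[379,116],[315,134],[248,153]])/2.35+[140,130]
ct,cs=manip.get_calibration("top"),manip.get_calibration("scene")
def res(v,parts=False):
    P=m2w(*v[:3],np.array(C+[grip(v[3],.075),grip(v[4],0),grip(v[5],-.075)]))
    r=np.concatenate([proj(ct,P)-top,proj(cs,P)-sc])
    return r if parts else np.r_[r.ravel(),(v[3:]-.025)/.02]
s=least_squares(res,[.45,0,0,.02,.02,.02],loss='soft_l1')
print(s.x);print(res(s.x,True))
print(m2w(*s.x[:3],np.array([grip(s.x[3],.075),grip(s.x[4],0),grip(s.x[5],-.075)])))
E
python3 fit.py
```

```text
[ 0.5401 -0.0724  0.1115  0.0354  0.0296  0.0164]
[[-1.0699 -1.2891]
 [ 0.5956 -2.9316]
 [ 1.5377  0.3018]
 [-0.3268 -0.39  ]
 [ 0.2071  0.2301]
 [-0.3535  0.0227]
 [ 0.9604 -1.0661]
 [ 2.1685 -0.8284]
 [-1.6397  2.0653]
 [-2.7107 -1.8884]
 [ 1.5631 -4.5173]
 [ 0.3123 -0.6846]
 [-0.02   -0.4789]
 [ 0.2427 -0.7171]]
[[ 0.4915 -0.0024  0.1879]
 [ 0.4992 -0.077   0.1877]
 [ 0.5061 -0.1517  0.1872]]
```

```bash
cat >> fit.py <<'E'
import cv2,sys
def ov():
    outs=[]
    for n,c,(x0,y0) in [("scene",cs,(200,130)),("top",ct,(260,130))]:
        im=cv2.imread(f"pics/{n}0.png"); im=im[y0:y0+150,x0:x0+190]
        im=cv2.resize(im,None,fx=4,fy=4,interpolation=cv2.INTER_CUBIC)
        Q=C+[[a,b,0] for a,b,_ in C]
        P=np.concatenate([m2w(*s.x[:3],np.array(Q)),m2w(*s.x[:3],np.array([grip(s.x[3],.075),grip(s.x[4],0),grip(s.x[5],-.075),[.062,0,.097]]))])
        p=((proj(c,P)-[x0,y0]+.5)*4).astype(int)
        for i in range(4):
            cv2.line(im,p[i],p[(i+1)%4],(0,0,255),1);cv2.line(im,p[i+4],p[(i+1)%4+4],(255,0,0),1)
        for q in p[8:]: cv2.circle(im,q,4,(0,255,255),-1)
        cv2.imwrite(f"pics/ov_{n}.png",im)
ov()
E
python3 fit.py >/dev/null
```

```text
(no output)
```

View pics/ov_scene.png

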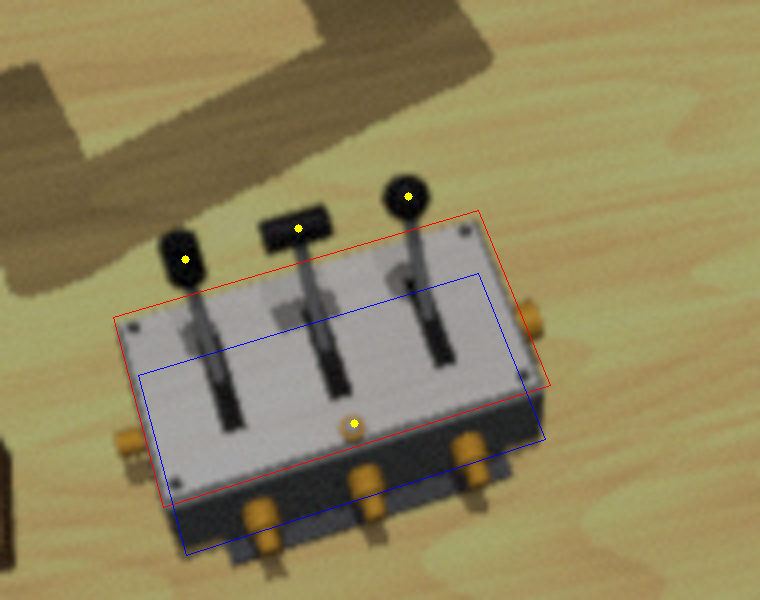

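View pics/ov_top.png

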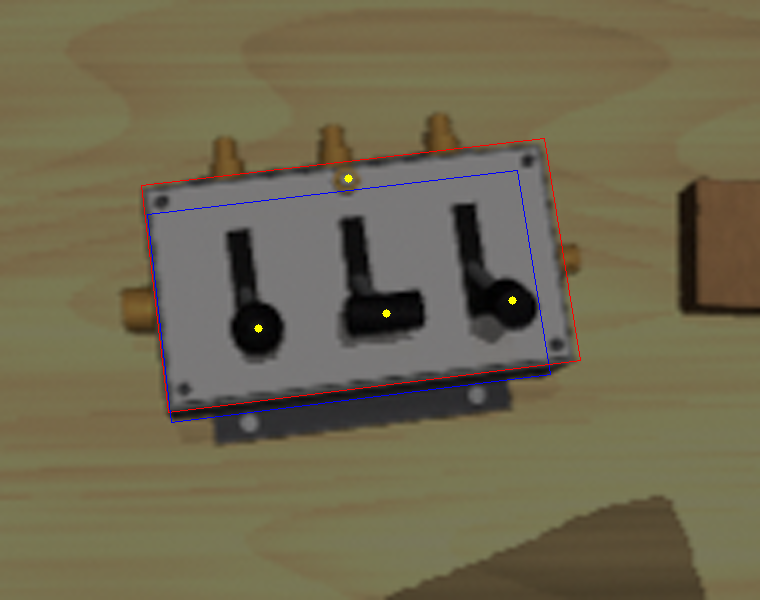

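```bash
python3 - <<'E'
from h import *
from scipy.spatial.transform import Rotation as R
s=manip.sense(); r=R.from_quat(s["tool_rot"]).as_matrix(); print(r, s["tcp_pos"])
yaw=.1115
mx=np.array([np.cos(yaw),np.sin(yaw),0])
print("angle of tool x in world", np.degrees(np.arctan2(r[1,0],r[0,0])),"z", np.degrees(np.arctan2(r[1,2],r[0,2])))
# after roll about tool y(by deg)
for d in [-60,-6,6,60]:
    q=r@R.from_rotvec([0,np.radians(d),0]).as_matrix(); print(d,np.degrees(np.arctan2(q[1,0],q[0,0])))
E
```

```text
[[-0.8966 -0.      0.4429]
 [-0.4429 -0.     -0.8966]
 [ 0.     -1.      0.    ]] [ 0.2768 -0.5603  0.2393]
angle of tool x in world -153.71200697683378 z -63.71200695833339
-60 -93.71200696832085
-6 -147.712006977919
6 -159.71200697534428
60 146.28799304240388
```

Emit:
send_rows(plan=[{"linear": [0,0,-0.8],"roll": 0.83},{"linear": [-0.3,0,-1],"roll": 0.83},{"linear": [-0.5,0,-1],"roll": 0.83},{"linear": [-0.5,0,-1],"roll": 0.83},{"linear": [-0.5,0.3,-1],"roll": 0}], claw=0, force=60)

```text
t: 1.42
tcp_pos: [0.2903, -0.4103, 0.231]
tool_rot: [0.039, -0.705, 0.707, -0.039]
force: [0.5, -0.2, 0.0]
finger_gap: -0.002
```

```bash
cat > st.py <<'E'
from h import *
from scipy.spatial.transform import Rotation as R
X,Y,YAW=.5401,-.0724,.1115
s=manip.sense(); r=R.from_quat(s["tool_rot"]).as_matrix(); p=s["tcp_pos"]
d=p[:2]-[X,Y];c,sn=np.cos(YAW),np.sin(YAW)
print("t",s["t"],"man xyz mm",np.round(1000*np.array([c*d[0]+sn*d[1],-sn*d[0]+c*d[1],p[2]]),1),"tool x deg off",np.degrees(np.arctan2(r[1,0],r[0,0])-YAW)%360-180, "gap",s["finger_gap"])
f=s["force"];print("F man",c*f[0]+sn*f[1],-sn*f[0]+c*f[1],f[2])
E
python3 st.py
```

```text
t 1.425 man xyz mm [-285.8 -308.   231. ] tool x deg off -0.08760532000329135 gap -0.002289543556560486
F man 0.5079641783041176 -0.29198947301538947 0.024063778616710982
```

Emit:
send_rows(plan=[{"linear": [-0.75,0.1,-0.97],"roll": 0},{"linear": [-0.75,0.15,-0.97],"roll": 0},{"linear": [-0.75,0.2,-0.97],"roll": 0},{"linear": [-0.75,0.25,-0.97],"roll": 0},{"linear": [-0.75,0.25,-0.97],"roll": 0}])

```text
t: 2.05
tcp_pos: [0.3864, -0.2529, 0.2019]
tool_rot: [0.039, -0.706, 0.706, -0.039]
force: [0.7, -0.3, -0.2]
finger_gap: -0.0
```

Emit:
send_rows(plan=[{"linear": [-0.75,0.25,-0.97],"roll": 0},{"linear": [-0.75,0.25,-0.97],"roll": 0},{"linear": [-0.5,0,-0.7],"roll": 0},{"linear": [0,0,0],"roll": 0},{"linear": [0,0,0],"roll": 0}])

```text
t: 2.68
tcp_pos: [0.4366, -0.1688, 0.187]
tool_rot: [0.039, -0.706, 0.706, -0.039]
force: [0.3, 0.4, 0.9]
finger_gap: -0.003
```

```bash
python3 st.py; python3 - <<'E'
from station import manip
import cv2
cv2.imwrite("pics/w1.png",manip.snapshot("wrist"));cv2.imwrite("pics/t1.png",manip.snapshot("top"))
E
```

```text
t 2.675 man xyz mm [-113.6  -84.3  187. ] tool x deg off -0.007664415169955419 gap -0.0033313548569734153
F man 0.33316183699051954 0.3819961219347161 0.9179163898563527
```

View pics/w1.png

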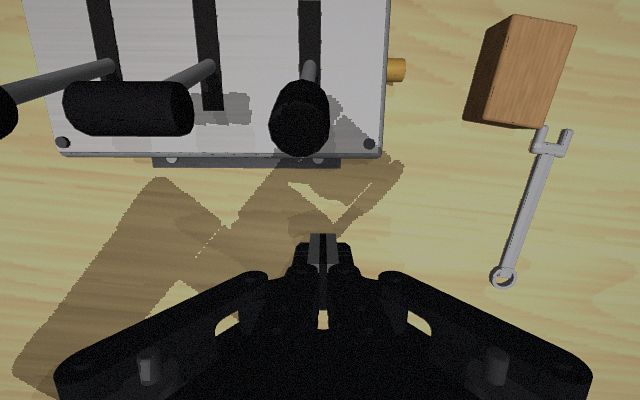

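View pics/t1.png

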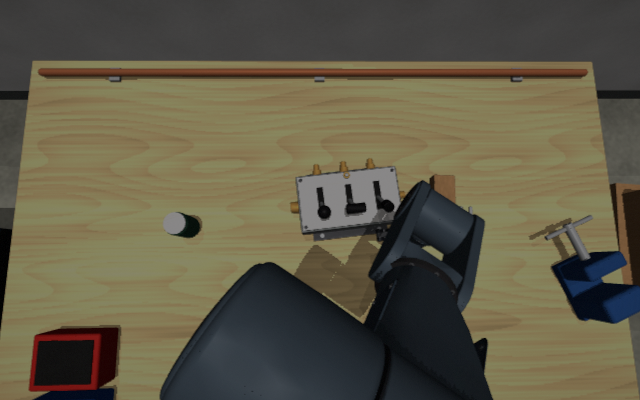

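Emit:
send_rows(plan=[{"linear": [-0.5,0,-0.3],"roll": 0},{"linear": [-0.5,0,0],"roll": 0},{"linear": [-0.3,0,0],"roll": 0},{"linear": [-0.1,0,0],"roll": 0},{"linear": [-0.1,0,0],"roll": 0}])

```text
t: 3.4
tcp_pos: [0.4786, -0.1543, 0.1867]
tool_rot: [-0.041, 0.706, -0.706, 0.038]
force: [-5.7, -2.0, 4.7]
finger_gap: 0.002
```

```bash
python3 st.py
```

```text
t 3.4 man xyz mm [-70.2 -74.5 186.7] tool x deg off 0.04330749460743277 gap 0.0019526927465581402
F man -5.898469521464727 -1.323046917579494 4.74784160586452
```

Emit:
send_rows(plan=[{"linear": [-0.02,0,0],"roll": 0},{"linear": [-0.02,0,0],"roll": 0},{"linear": [-0.02,0,0],"roll": 0},{"linear": [-0.02,0,0],"roll": 0},{"linear": [0,0,0],"roll": 0}])

```text
t: 4.03
tcp_pos: [0.4807, -0.1538, 0.1868]
tool_rot: [-0.041, 0.706, -0.706, 0.038]
force: [-4.3, -1.5, 5.1]
finger_gap: 0.001
```

```bash
python3 st.py; python3 - <<'E'
from station import manip
import cv2
cv2.imwrite("pics/w2.png",manip.snapshot("wrist"))
E
```

```text
t 4.025 man xyz mm [-68.1 -74.3 186.8] tool x deg off 0.01535226290764058 gap 0.0007987897155060917
F man -4.458488164803285 -1.0037143351018751 5.092848443037467
```

View pics/w2.png

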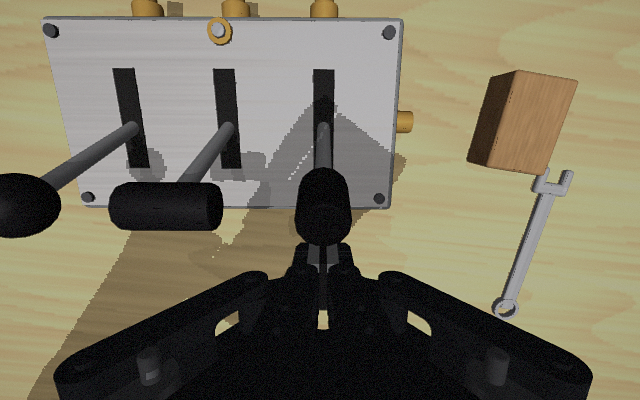

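Emit:
send_rows(plan=[{"linear": [-0.03,0,0],"roll": 0},{"linear": [-0.03,0,0],"roll": 0},{"linear": [-0.03,0,0],"roll": 0},{"linear": [-0.03,0,0],"roll": 0},{"linear": [-0.03,0,0],"roll": 0}])

```text
t: 4.7
tcp_pos: [0.4852, -0.1532, 0.1867]
tool_rot: [-0.041, 0.706, -0.706, 0.038]
force: [-5.1, -1.5, 4.1]
finger_gap: 0.002
```

```bash
python3 st.py
```

```text
t 4.7 man xyz mm [-63.6 -74.2 186.7] tool x deg off 0.00902402127434243 gap 0.001987310740749699
F man -5.217723240828553 -0.8757349120726781 4.088943756220353
```

Emit:
send_rows(plan=[{"linear": [-0.04,0,0],"roll": 0},{"linear": [-0.04,0,0],"roll": 0},{"linear": [-0.04,0,0],"roll": 0},{"linear": [-0.04,0,0],"roll": 0},{"linear": [-0.04,0,0],"roll": 0}])

```text
t: 5.32
tcp_pos: [0.4926, -0.1527, 0.1868]
tool_rot: [-0.04, 0.706, -0.706, 0.039]
force: [-4.7, -0.3, 3.3]
finger_gap: -0.001
```

```bash
python3 st.py
```

```text
t 5.325 man xyz mm [-56.2 -74.5 186.8] tool x deg off -0.02211520038810022 gap -0.0011221875824365707
F man -4.723836943586093 0.19640405268714073 3.3316214116137126
```

Emit:
send_rows(plan=[{"linear": [-0.04,0,0],"roll": 0},{"linear": [-0.04,0,0],"roll": 0},{"linear": [-0.04,0,0],"roll": 0},{"linear": [-0.04,0,0],"roll": 0},{"linear": [-0.02,0,0],"roll": 0}])

```text
t: 5.95
tcp_pos: [0.4968, -0.1523, 0.1868]
tool_rot: [-0.041, 0.706, -0.706, 0.038]
force: [-8.9, -1.1, 7.6]
finger_gap: -0.0
```

```bash
python3 st.py
```

```text
t 5.95 man xyz mm [-51.9 -74.6 186.8] tool x deg off 0.026371978384190697 gap -0.00016235641112019147
F man -8.927851215255224 -0.08547930723235186 7.602812967414133
```

Emit:
send_rows(plan=[{"linear": [-0.02,0,0],"roll": 0},{"linear": [-0.02,0,0],"roll": 0},{"linear": [0,0,0],"roll": 0},{"linear": [0,0,0],"roll": 0},{"linear": [0,0,0],"roll": 0}])

```text
t: 6.58
tcp_pos: [0.4975, -0.1522, 0.1868]
tool_rot: [-0.041, 0.706, -0.706, 0.038]
force: [-10.2, -1.6, 7.3]
finger_gap: -0.001
```

```bash
python3 st.py
```

```text
t 6.575 man xyz mm [-51.2 -74.5 186.8] tool x deg off 0.030466622087914175 gap -0.000664469930128595
F man -10.357977998687469 -0.49945456488688933 7.348970256656832
```

Emit:
send_rows(plan=[{"linear": [0.8,0,0],"roll": 0},{"linear": [0.4,0,-0.6],"roll": 0},{"linear": [0,0,-0.95],"roll": 0},{"linear": [-0.1,0,-0.95],"roll": 0},{"linear": [-0.3,0,0],"roll": 0}])

```text
t: 7.2
tcp_pos: [0.4683, -0.0789, 0.1868]
tool_rot: [-0.039, 0.706, -0.706, 0.041]
force: [0.4, -1.2, 0.9]
finger_gap: 0.001
```

```bash
python3 st.py
```

```text
t 7.2 man xyz mm [-72.1   1.5 186.8] tool x deg off 0.08182698491967244 gap 0.0005210227077659478
F man 0.22154664236476218 -1.2504908813763402 0.8782441340200384
```

Emit:
send_rows(plan=[{"linear": [-0.1,0,0],"roll": 0},{"linear": [-0.1,0,0],"roll": 0},{"linear": [-0.07,0,0],"roll": 0},{"linear": [-0.06,0,0],"roll": 0},{"linear": [-0.04,0,0],"roll": 0}])

```text
t: 7.82
tcp_pos: [0.4771, -0.0797, 0.1867]
tool_rot: [0.041, -0.706, 0.706, -0.038]
force: [-5.5, -2.5, 3.0]
finger_gap: 0.0
```

```bash
python3 st.py
```

```text
t 7.825 man xyz mm [-63.4  -0.2 186.7] tool x deg off 0.004456591461490689 gap 0.00010286154407998236
F man -5.743461551533587 -1.8589966089833045 3.0136764302482324
```

Contact with b. Step on.

Emit:
send_rows(plan=[{"linear": [-0.035,0,0],"roll": 0},{"linear": [-0.035,0,0],"roll": 0},{"linear": [-0.035,0,0],"roll": 0},{"linear": [-0.035,0,0],"roll": 0},{"linear": [-0.03,0,0],"roll": 0}])

```text
t: 8.45
tcp_pos: [0.4816, -0.0784, 0.1868]
tool_rot: [-0.041, 0.706, -0.706, 0.038]
force: [-5.9, -1.1, 4.6]
finger_gap: 0.001
```

```bash
python3 st.py
```

```text
t 8.45 man xyz mm [-58.8   0.6 186.8] tool x deg off -0.010354562684909752 gap 0.0006025801553283522
F man -6.030778199678921 -0.4506336706291728 4.623695216241553
```

Emit:
send_rows(plan=[{"linear": [-0.035,0,0],"roll": 0},{"linear": [-0.035,0,0],"roll": 0},{"linear": [-0.035,0,0],"roll": 0},{"linear": [-0.035,0,0],"roll": 0},{"linear": [-0.03,0,0],"roll": 0}])

```text
t: 9.07
tcp_pos: [0.4884, -0.0778, 0.1868]
tool_rot: [-0.04, 0.706, -0.706, 0.039]
force: [-4.8, 0.2, 3.6]
finger_gap: -0.0
```

```bash
python3 st.py
```

```text
t 9.075 man xyz mm [-52.    0.4 186.8] tool x deg off -0.02043577165053989 gap -0.00012173582814704049
F man -4.733440477097747 0.7342574988659742 3.606661337875569
```

Emit:
send_rows(plan=[{"linear": [-0.04,0,0],"roll": 0},{"linear": [-0.04,0,0],"roll": 0},{"linear": [-0.04,0,0],"roll": 0},{"linear": [-0.04,0,0],"roll": 0},{"linear": [-0.03,0,0],"roll": 0}])

```text
t: 9.7
tcp_pos: [0.4945, -0.0774, 0.1868]
tool_rot: [0.039, -0.706, 0.706, -0.039]
force: [-3.9, -0.8, 3.3]
finger_gap: -0.004
```

```bash
python3 st.py
```

```text
t 9.7 man xyz mm [-45.9   0.1 186.8] tool x deg off -0.017932913668090578 gap -0.0036237892427363996
F man -3.969410935749928 -0.3283438400318457 3.3386094826692005
```

Emit:
send_rows(plan=[{"linear": [-0.04,0,0],"roll": 0},{"linear": [-0.04,0,0],"roll": 0},{"linear": [-0.04,0,0],"roll": 0},{"linear": [-0.04,0,0],"roll": 0},{"linear": [-0.04,0,0],"roll": 0}])

```text
t: 10.32
tcp_pos: [0.5002, -0.0767, 0.1868]
tool_rot: [0.039, -0.706, 0.706, -0.039]
force: [-5.1, -1.2, 3.8]
finger_gap: -0.001
```

```bash
python3 st.py
```

```text
t 10.325 man xyz mm [-40.1   0.2 186.8] tool x deg off -0.017685212655919713 gap -0.000886975137022554
F man -5.20460777803636 -0.6250237785677457 3.798299517282259
```

Emit:
send_rows(plan=[{"linear": [-0.04,0,0],"roll": 0},{"linear": [-0.04,0,0],"roll": 0},{"linear": [-0.04,0,0],"roll": 0},{"linear": [-0.04,0,0],"roll": 0},{"linear": [-0.04,0,0],"roll": 0}])

```text
t: 10.95
tcp_pos: [0.5034, -0.0761, 0.1868]
tool_rot: [-0.042, 0.706, -0.706, 0.037]
force: [-11.2, -3.2, 10.1]
finger_gap: -0.003
```

```bash
python3 st.py
```

```text
t 10.95 man xyz mm [-36.9   0.4 186.8] tool x deg off 0.04393140493681358 gap -0.0034386122394503026
F man -11.469873229302681 -1.9014357051499648 10.071404240672235
```

Emit:
send_rows(plan=[{"linear": [0.9,0,0],"roll": 0},{"linear": [0.7,0,-0.6],"roll": 0},{"linear": [0,0,-0.95],"roll": 0},{"linear": [-0.1,0,-0.95],"roll": 0},{"linear": [-0.15,0,0],"roll": 0}])

```text
t: 11.58
tcp_pos: [0.4586, -0.0045, 0.1869]
tool_rot: [-0.039, 0.706, -0.706, 0.041]
force: [0.3, 0.5, -0.5]
finger_gap: -0.001
```

```bash
python3 st.py
```

```text
t 11.575 man xyz mm [-73.4  76.5 186.9] tool x deg off 0.10292870055045 gap -0.0011255092847254262
F man 0.35386073459922757 0.45543032160347546 -0.4712959894483782
```

Emit:
send_rows(plan=[{"linear": [-0.15,0,0.04],"roll": 0},{"linear": [-0.1,-0.02,0],"roll": 0},{"linear": [-0.15,-0.05,0],"roll": 0},{"linear": [-0.15,-0.05,0],"roll": 0},{"linear": [-0.15,-0.05,0],"roll": 0}])

```text
t: 12.2
tcp_pos: [0.4787, -0.005, 0.1921]
tool_rot: [-0.039, 0.706, -0.706, 0.039]
force: [-3.5, -1.6, 2.9]
finger_gap: 0.001
```

```bash
python3 st.py
```

```text
t 12.2 man xyz mm [-53.5  73.9 192.1] tool x deg off -0.04679198851073352 gap 0.0005528262594199731
F man -3.6886465697644013 -1.2238098422291162 2.8803038402345087
```

Emit:
send_rows(plan=[{"linear": [-0.25,-0.03,0],"roll": 0},{"linear": [-0.3,-0.03,0],"roll": 0},{"linear": [-0.3,0,0],"roll": 0},{"linear": [-0.3,0,0],"roll": 0},{"linear": [-0.25,0.02,0],"roll": 0}])

```text
t: 12.82
tcp_pos: [0.5214, -0.0001, 0.193]
tool_rot: [0.039, -0.706, 0.706, -0.04]
force: [-2.4, 0.2, 1.2]
finger_gap: 0.003
```

```bash
python3 st.py
```

```text
t 12.825 man xyz mm [-10.5  74.  193. ] tool x deg off -0.015872928765901406 gap 0.0026356012674337496
F man -2.3679574657461573 0.4478504674577924 1.2118071943231359
```

Emit:
send_rows(plan=[{"linear": [-0.08,0.01,0],"roll": 0},{"linear": [-0.07,0.01,0],"roll": 0},{"linear": [-0.06,0.01,0],"roll": 0},{"linear": [-0.06,0.01,0],"roll": 0},{"linear": [-0.06,0.01,0],"roll": 0}])

```text
t: 13.45
tcp_pos: [0.5303, 0.0009, 0.1916]
tool_rot: [0.039, -0.706, 0.706, -0.039]
force: [-1.5, -0.4, 2.2]
finger_gap: -0.004
```

```bash
python3 st.py
```

```text
t 13.45 man xyz mm [ -1.6  73.9 191.6] tool x deg off -0.030914283768424866 gap -0.00355174925510912
F man -1.521298353808172 -0.24373977721934018 2.151874762484299
```

Emit:
send_rows(plan=[{"linear": [-0.036,0.009,0],"roll": 0},{"linear": [-0.036,0.009,0],"roll": 0},{"linear": [-0.036,0.009,0],"roll": 0},{"linear": [-0.036,0.009,0],"roll": 0},{"linear": [-0.036,0.009,0],"roll": 0}])

```text
t: 14.08
tcp_pos: [0.5357, 0.0015, 0.1903]
tool_rot: [-0.039, 0.706, -0.706, 0.039]
force: [-2.3, -0.2, 1.6]
finger_gap: -0.002
```

```bash
python3 st.py
```

```text
t 14.075 man xyz mm [  3.9  74.  190.3] tool x deg off -0.021369372516886642 gap -0.002099830778448895
F man -2.331366936028685 0.09568648181064632 1.6132051496062045
```

Emit:
send_rows(plan=[{"linear": [-0.036,0.01,0],"roll": 0},{"linear": [-0.036,0.01,0],"roll": 0},{"linear": [-0.036,0.01,0],"roll": 0},{"linear": [-0.036,0.01,0],"roll": 0},{"linear": [-0.036,0.01,0],"roll": 0}])

```text
t: 14.7
tcp_pos: [0.5409, 0.0022, 0.1887]
tool_rot: [-0.039, 0.706, -0.706, 0.039]
force: [-2.9, -0.3, 2.6]
finger_gap: 0.002
```

```bash
python3 st.py
```

```text
t 14.7 man xyz mm [  9.1  74.1 188.7] tool x deg off -0.02077934168468687 gap 0.001689752498579389
F man -2.8955306377333123 0.02090106361243449 2.6263956469877607
```

Emit:
send_rows(plan=[{"linear": [-0.036,0.012,0],"roll": 0},{"linear": [-0.036,0.012,0],"roll": 0},{"linear": [-0.036,0.012,0],"roll": 0},{"linear": [-0.036,0.012,0],"roll": 0},{"linear": [-0.036,0.012,0],"roll": 0}])

```text
t: 15.32
tcp_pos: [0.5465, 0.0027, 0.1869]
tool_rot: [0.039, -0.706, 0.706, -0.039]
force: [-2.1, -0.0, 1.9]
finger_gap: 0.006
```

```bash
python3 st.py
```

```text
t 15.325 man xyz mm [ 14.7  73.9 186.9] tool x deg off -0.02271546357809484 gap 0.00586832081918101
F man -2.050131578873697 0.2075031353733517 1.918540644419526
```

Emit:
send_rows(plan=[{"linear": [-0.036,0.014,0],"roll": 0},{"linear": [-0.036,0.014,0],"roll": 0},{"linear": [-0.036,0.014,0],"roll": 0},{"linear": [-0.036,0.014,0],"roll": 0},{"linear": [-0.036,0.014,0],"roll": 0}])

```text
t: 15.95
tcp_pos: [0.5508, 0.0033, 0.1848]
tool_rot: [-0.04, 0.706, -0.706, 0.039]
force: [-5.9, -0.5, 5.2]
finger_gap: 0.001
```

```bash
python3 st.py
```

```text
t 15.95 man xyz mm [ 19.1  74.1 184.8] tool x deg off -0.010175110086748873 gap 0.0009699785798389856
F man -5.9136015207507375 0.20806546158205874 5.19281118119098
```

Emit:
send_rows(plan=[{"linear": [-0.03,0.012,0],"roll": 0},{"linear": [-0.03,0.012,0],"roll": 0},{"linear": [-0.02,0.008,0],"roll": 0},{"linear": [0,0,0],"roll": 0},{"linear": [0,0,0],"roll": 0}])

```text
t: 16.58
tcp_pos: [0.552, 0.0037, 0.1838]
tool_rot: [-0.041, 0.706, -0.706, 0.038]
force: [-6.7, -1.2, 5.9]
finger_gap: -0.0
```

```bash
python3 st.py
```

```text
t 16.575 man xyz mm [ 20.3  74.3 183.8] tool x deg off -0.0009204049976858641 gap -0.00019022935058935365
F man -6.823831669049696 -0.41363742181049223 5.857273130183209
```

Emit:
send_rows(plan=[{"linear": [-0.03,0.01,0],"roll": 0},{"linear": [-0.03,0.01,0],"roll": 0},{"linear": [-0.03,0.01,0],"roll": 0},{"linear": [0,0,0],"roll": 0},{"linear": [0,0,0],"roll": 0}])

```text
t: 17.2
tcp_pos: [0.5535, 0.004, 0.1828]
tool_rot: [-0.042, 0.706, -0.706, 0.037]
force: [-10.1, -0.5, 7.7]
finger_gap: -0.004
```

```bash
python3 st.py
```

```text
t 17.2 man xyz mm [ 21.8  74.4 182.8] tool x deg off 0.01628476523723066 gap -0.004215515329930169
F man -10.13524575710723 0.62727943640815 7.676235452725095
```

Emit:
send_rows(plan=[{"linear": [0.8,0,0],"roll": 0},{"linear": [1,-0.1,0.2],"roll": 0},{"linear": [0.75,-0.2,0.6],"roll": 0},{"linear": [0,0,0.9],"roll": 0},{"linear": [-0.1,0,0.75],"roll": 0}])

```text
t: 17.82
tcp_pos: [0.4936, -0.0786, 0.1925]
tool_rot: [0.037, -0.705, 0.707, -0.041]
force: [0.4, 0.5, -0.2]
finger_gap: 0.001
```

```bash
python3 st.py; python3 - <<'E'
from station import manip
import cv2
cv2.imwrite("pics/w3.png",manip.snapshot("wrist"))
E
```

```text
t 17.825 man xyz mm [-46.9  -1.  192.5] tool x deg off -0.058175919466975756 gap 0.0008028529754439849
F man 0.49858684755922356 0.4265017772255783 -0.2116143745764194
```

View pics/w3.png

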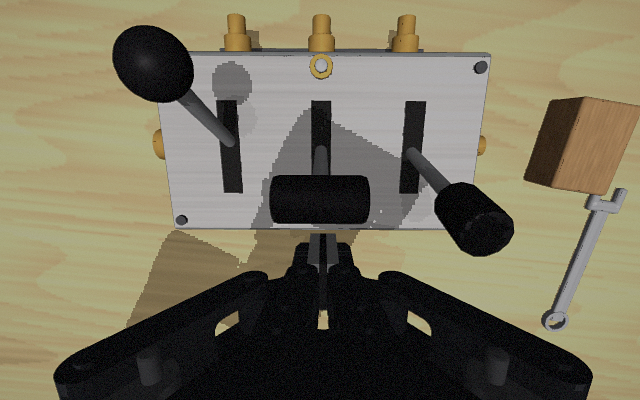

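Emit:
send_rows(plan=[{"linear": [-0.1,0,0],"roll": 0},{"linear": [-0.1,0,0],"roll": 0},{"linear": [-0.06,0,0],"roll": 0},{"linear": [-0.05,0,0],"roll": 0},{"linear": [-0.04,0,0],"roll": 0}])

```text
t: 18.5
tcp_pos: [0.5013, -0.0756, 0.1919]
tool_rot: [-0.04, 0.706, -0.706, 0.039]
force: [-3.5, -0.7, 2.9]
finger_gap: 0.002
```

```bash
python3 st.py
```

```text
t 18.5 man xyz mm [-38.9   1.1 191.9] tool x deg off 0.028636759223871877 gap 0.0018759459808463737
F man -3.5729720786603343 -0.3507628452018375 2.8750800755460433
```

Emit:
send_rows(plan=[{"linear": [-0.03,0,0],"roll": 0},{"linear": [-0.03,0,0],"roll": 0},{"linear": [-0.03,0,0],"roll": 0},{"linear": [-0.03,0,0],"roll": 0},{"linear": [-0.03,0,0],"roll": 0}])

```text
t: 19.12
tcp_pos: [0.5029, -0.0754, 0.1921]
tool_rot: [-0.043, 0.706, -0.706, 0.037]
force: [-10.5, -1.6, 9.8]
finger_gap: 0.005
```

```bash
python3 st.py
```

```text
t 19.125 man xyz mm [-37.3   1.2 192.1] tool x deg off 0.047130433586801246 gap 0.0048948265926471645
F man -10.610562865005955 -0.4169543562645446 9.75006922954852
```

Emit:
send_rows(plan=[{"linear": [0.8,0,0],"roll": 0},{"linear": [0.4,0.05,0.7],"roll": 0},{"linear": [0,0.05,0.95],"roll": 0},{"linear": [0,0,0.88],"roll": 0},{"linear": [0,0,0],"roll": 0}])

```text
t: 19.75
tcp_pos: [0.4807, -0.157, 0.1892]
tool_rot: [0.037, -0.706, 0.707, -0.039]
force: [-0.3, 0.7, -0.3]
finger_gap: 0.001
```

```bash
python3 st.py
```

```text
t 19.75 man xyz mm [-68.5 -77.5 189.2] tool x deg off -0.18412078579967783 gap 0.0013283684033848554
F man -0.206767017648408 0.6926122045015606 -0.2841446174834081
```

Emit:
send_rows(plan=[{"linear": [-0.2,0,-0.08],"roll": 0},{"linear": [-0.12,0,0],"roll": 0},{"linear": [-0.1,0,0],"roll": 0},{"linear": [-0.06,0,0],"roll": 0},{"linear": [-0.04,0,0],"roll": 0}])

```text
t: 20.38
tcp_pos: [0.4948, -0.1507, 0.189]
tool_rot: [-0.039, 0.706, -0.706, 0.039]
force: [-0.1, -0.1, -0.8]
finger_gap: -0.005
```

```bash
python3 st.py
```

```text
t 20.375 man xyz mm [-53.7 -72.8 189. ] tool x deg off 0.002574643441363378 gap -0.005281242338748059
F man -0.11919769255491594 -0.1298588047393297 -0.7553077854859325
```

Emit:
send_rows(plan=[{"linear": [-0.05,0,0.02],"roll": 0},{"linear": [-0.04,0,0.02],"roll": 0},{"linear": [-0.035,0,0],"roll": 0},{"linear": [-0.03,0,0],"roll": 0},{"linear": [-0.03,0,0],"roll": 0}])

```text
t: 21.0
tcp_pos: [0.5, -0.1514, 0.189]
tool_rot: [-0.039, 0.706, -0.706, 0.039]
force: [-4.4, 1.7, 2.9]
finger_gap: -0.003
```

```bash
python3 st.py
```

```text
t 21.0 man xyz mm [-48.6 -74.1 189. ] tool x deg off -0.021655600596801605 gap -0.0028929851128818985
F man -4.142956572405094 2.2197547571238934 2.9202832863794224
```

Emit:
send_rows(plan=[{"linear": [-0.03,-0.01,0],"roll": 0},{"linear": [-0.03,-0.01,0],"roll": 0},{"linear": [-0.035,-0.01,0],"roll": 0},{"linear": [-0.04,-0.01,0],"roll": 0},{"linear": [-0.04,-0.01,0],"roll": 0}])

```text
t: 21.62
tcp_pos: [0.5056, -0.1509, 0.1905]
tool_rot: [-0.039, 0.706, -0.706, 0.039]
force: [-3.3, 2.2, 2.8]
finger_gap: -0.003
```

```bash
python3 st.py
```

```text
t 21.625 man xyz mm [-43.  -74.1 190.5] tool x deg off -0.019145006963299238 gap -0.0034585913923104745
F man -3.027357076621474 2.5140013438635176 2.7858107952424658
```

Emit:
send_rows(plan=[{"linear": [-0.2,-0.02,0],"roll": 0},{"linear": [-0.25,-0.02,0],"roll": 0},{"linear": [-0.25,0,0],"roll": 0},{"linear": [-0.25,0,0],"roll": 0},{"linear": [-0.2,0.01,0],"roll": 0}])

```text
t: 22.25
tcp_pos: [0.5408, -0.1475, 0.1916]
tool_rot: [0.039, -0.706, 0.706, -0.04]
force: [-4.2, -0.4, 4.7]
finger_gap: 0.002
```

```bash
python3 st.py
```

```text
t 22.25 man xyz mm [ -7.7 -74.7 191.6] tool x deg off -0.010568072551450314 gap 0.001838464886095391
F man -4.201906321416349 0.03912574168441468 4.693761988722904
```

Emit:
send_rows(plan=[{"linear": [-0.035,0.008,0],"roll": 0},{"linear": [-0.035,0.008,0],"roll": 0},{"linear": [-0.035,0.008,0],"roll": 0},{"linear": [-0.035,0.008,0],"roll": 0},{"linear": [-0.035,0.008,0],"roll": 0}])

```text
t: 22.88
tcp_pos: [0.5451, -0.1466, 0.1903]
tool_rot: [0.039, -0.706, 0.706, -0.039]
force: [-3.3, -1.4, 4.2]
finger_gap: 0.001
```

```bash
python3 st.py
```

```text
t 22.875 man xyz mm [ -3.3 -74.3 190.3] tool x deg off -0.029719557115726047 gap 0.0013827954370618256
F man -3.434910546001663 -1.0280168780195267 4.217421629931107
```

Emit:
send_rows(plan=[{"linear": [-0.035,0.008,0],"roll": 0},{"linear": [-0.035,0.008,0],"roll": 0},{"linear": [-0.035,0.008,0],"roll": 0},{"linear": [-0.035,0.008,0],"roll": 0},{"linear": [-0.035,0.008,0],"roll": 0}])

```text
t: 23.5
tcp_pos: [0.5501, -0.1459, 0.1892]
tool_rot: [-0.039, 0.706, -0.706, 0.039]
force: [-4.1, -1.3, 5.7]
finger_gap: -0.003
```

```bash
python3 st.py
```

```text
t 23.5 man xyz mm [  1.8 -74.2 189.2] tool x deg off -0.015970343243395746 gap -0.0032235086820745673
F man -4.222057661584145 -0.879072254310865 5.6735188352788875
```

Emit:
send_rows(plan=[{"linear": [-0.035,0.004,0],"roll": 0},{"linear": [-0.035,0.004,0],"roll": 0},{"linear": [-0.035,0.004,0],"roll": 0},{"linear": [-0.035,0.004,0],"roll": 0},{"linear": [-0.03,0.004,0],"roll": 0}])

```text
t: 24.12
tcp_pos: [0.5555, -0.1453, 0.1884]
tool_rot: [-0.039, 0.706, -0.706, 0.039]
force: [-3.9, -0.7, 5.2]
finger_gap: -0.001
```

```bash
python3 st.py
```

```text
t 24.125 man xyz mm [  7.2 -74.2 188.4] tool x deg off -0.015346099273102709 gap -0.001488549590101891
F man -3.9132940542975234 -0.23775944396679105 5.157802714127062
```

Emit:
send_rows(plan=[{"linear": [-0.035,0.008,0],"roll": 0},{"linear": [-0.035,0.008,0],"roll": 0},{"linear": [-0.035,0.008,0],"roll": 0},{"linear": [-0.035,0.008,0],"roll": 0},{"linear": [-0.03,0.008,0],"roll": 0}])

```text
t: 24.75
tcp_pos: [0.56, -0.1449, 0.1875]
tool_rot: [0.04, -0.706, 0.706, -0.039]
force: [-5.4, -0.7, 7.1]
finger_gap: 0.001
```

```bash
python3 st.py
```

```text
t 24.75 man xyz mm [ 11.7 -74.2 187.5] tool x deg off -0.00635880565403113 gap 0.0009728744048387542
F man -5.475942000777682 -0.12215769557981304 7.1256725445996825
```

Emit:
send_rows(plan=[{"linear": [-0.03,0.004,0],"roll": 0},{"linear": [-0.03,0.004,0],"roll": 0},{"linear": [-0.03,0.004,0],"roll": 0},{"linear": [0,0,0],"roll": 0},{"linear": [0,0,0],"roll": 0}])

```text
t: 25.38
tcp_pos: [0.5616, -0.1447, 0.1872]
tool_rot: [0.041, -0.706, 0.706, -0.038]
force: [-7.5, -2.1, 8.4]
finger_gap: -0.0
```

```bash
python3 st.py
```

```text
t 25.375 man xyz mm [ 13.3 -74.2 187.2] tool x deg off 0.0077619913479907154 gap -0.00038633933238552094
F man -7.6992712124000064 -1.2372577115698595 8.375392988125993
```

Emit:
send_rows(plan=[{"linear": [-0.03,0,0],"roll": 0},{"linear": [-0.03,0,0],"roll": 0},{"linear": [-0.03,0,0],"roll": 0},{"linear": [0,0,0],"roll": 0},{"linear": [0,0,0],"roll": 0}])

```text
t: 26.0
tcp_pos: [0.563, -0.1445, 0.187]
tool_rot: [-0.042, 0.706, -0.706, 0.037]
force: [-9.6, -2.4, 8.9]
finger_gap: 0.001
```

```bash
python3 st.py
```

```text
t 26.0 man xyz mm [ 14.7 -74.2 187. ] tool x deg off 0.020993067876986515 gap 0.0013569364404910876
F man -9.804353028383755 -1.3224464535788596 8.939339390056105
```

Emit:
send_rows(plan=[{"linear": [-0.03,0,0],"roll": 0},{"linear": [-0.02,0,0],"roll": 0},{"linear": [0,0,0],"roll": 0},{"linear": [0,0,0],"roll": 0},{"linear": [0,0,0],"roll": 0}])

```text
t: 26.62
tcp_pos: [0.5637, -0.1444, 0.1868]
tool_rot: [-0.043, 0.706, -0.706, 0.037]
force: [-11.9, -3.2, 10.8]
finger_gap: 0.0
```

```bash
python3 st.py
```

```text
t 26.625 man xyz mm [ 15.4 -74.2 186.8] tool x deg off 0.031603615551176745 gap 0.00019427476524047673
F man -12.209959498678812 -1.826959327695439 10.836552454908787
```

Emit:
send_rows(plan=[{"linear": [0.8,0,0],"roll": 0},{"linear": [0.9,-0.1,-0.2],"roll": 0},{"linear": [0.7,-0.1,-0.6],"roll": 0},{"linear": [0,0,-0.9],"roll": 0},{"linear": [-0.1,0,-0.77],"roll": 0}])

```text
t: 27.25
tcp_pos: [0.4908, -0.0771, 0.1925]
tool_rot: [-0.038, 0.706, -0.706, 0.039]
force: [0.5, -0.3, -0.3]
finger_gap: 0.001
```

```bash
python3 st.py
```

```text
t 27.25 man xyz mm [-49.5   0.8 192.5] tool x deg off -0.09477785793464477 gap 0.001357777320368082
F man 0.4341160418264669 -0.3034984140885509 -0.32820997751691794
```

Emit:
send_rows(plan=[{"linear": [-0.12,0,0],"roll": 0},{"linear": [-0.1,0,0],"roll": 0},{"linear": [-0.09,0,0],"roll": 0},{"linear": [-0.06,0,0],"roll": 0},{"linear": [-0.05,0,0],"roll": 0}])

```text
t: 27.88
tcp_pos: [0.5021, -0.0774, 0.1927]
tool_rot: [0.04, -0.706, 0.706, -0.038]
force: [-3.3, -2.0, 2.0]
finger_gap: 0.001
```

```bash
python3 st.py
```

```text
t 27.875 man xyz mm [-38.4  -0.7 192.7] tool x deg off -0.02254477991857584 gap 0.0012566739467579427
F man -3.4846943251033125 -1.6710508173743253 2.0485650249991565
```

Emit:
send_rows(plan=[{"linear": [-0.03,0,0],"roll": 0},{"linear": [-0.03,0,0],"roll": 0},{"linear": [-0.03,0,0],"roll": 0},{"linear": [-0.03,0,0],"roll": 0},{"linear": [-0.03,0,0],"roll": 0}])

```text
t: 28.5
tcp_pos: [0.5074, -0.0759, 0.1929]
tool_rot: [-0.039, 0.706, -0.706, 0.039]
force: [-3.6, -0.7, 2.8]
finger_gap: -0.005
```

```bash
python3 st.py
```

```text
t 28.5 man xyz mm [-32.9   0.1 192.9] tool x deg off -0.019943488298679313 gap -0.004565361210530168
F man -3.6477778938944825 -0.2712202029792959 2.849716381830815
```

Emit:
send_rows(plan=[{"linear": [-0.12,0,0],"roll": 0},{"linear": [-0.2,0,0],"roll": 0},{"linear": [-0.2,0,0],"roll": 0},{"linear": [-0.2,0,0],"roll": 0},{"linear": [-0.15,0.01,0],"roll": 0}])

```text
t: 29.12
tcp_pos: [0.534, -0.0731, 0.1925]
tool_rot: [-0.039, 0.706, -0.706, 0.039]
force: [-3.2, -0.4, 2.0]
finger_gap: -0.002
```

```bash
python3 st.py
```

```text
t 29.125 man xyz mm [ -6.1  -0.  192.5] tool x deg off -0.015085343878723734 gap -0.0016041870964746102
F man -3.189633210136308 -0.011970714223190126 1.9990923250351702
```

Emit:
send_rows(plan=[{"linear": [-0.036,0.006,0],"roll": 0},{"linear": [-0.036,0.006,0],"roll": 0},{"linear": [-0.036,0.006,0],"roll": 0},{"linear": [-0.036,0.006,0],"roll": 0},{"linear": [-0.036,0.006,0],"roll": 0}])

```text
t: 29.75
tcp_pos: [0.5388, -0.0727, 0.1917]
tool_rot: [0.039, -0.706, 0.706, -0.039]
force: [-3.6, 0.4, 2.5]
finger_gap: -0.001
```

```bash
python3 st.py
```

```text
t 29.75 man xyz mm [ -1.3  -0.2 191.7] tool x deg off -0.027555768646010392 gap -0.0007460651855566832
F man -3.531600977300959 0.7933201033791861 2.5145743247901375
```

Emit:
send_rows(plan=[{"linear": [-0.036,0.007,0],"roll": 0},{"linear": [-0.036,0.007,0],"roll": 0},{"linear": [-0.036,0.007,0],"roll": 0},{"linear": [-0.036,0.007,0],"roll": 0},{"linear": [-0.036,0.007,0],"roll": 0}])

```text
t: 30.38
tcp_pos: [0.5442, -0.0721, 0.1906]
tool_rot: [0.039, -0.706, 0.706, -0.039]
force: [-1.5, -0.3, 2.2]
finger_gap: -0.003
```

```bash
python3 st.py
```

```text
t 30.375 man xyz mm [  4.1  -0.2 190.6] tool x deg off -0.02081066299098211 gap -0.0030990209465645594
F man -1.5626748786500226 -0.17024316190594926 2.184154339685991
```

Emit:
send_rows(plan=[{"linear": [-0.036,0.009,0],"roll": 0},{"linear": [-0.036,0.009,0],"roll": 0},{"linear": [-0.036,0.009,0],"roll": 0},{"linear": [-0.036,0.009,0],"roll": 0},{"linear": [-0.036,0.009,0],"roll": 0}])

```text
t: 31.0
tcp_pos: [0.5496, -0.0715, 0.1892]
tool_rot: [-0.039, 0.706, -0.706, 0.039]
force: [-2.6, -0.5, 2.1]
finger_gap: -0.003
```

```bash
python3 st.py
```

```text
t 31.0 man xyz mm [  9.5  -0.1 189.2] tool x deg off -0.0198292988326898 gap -0.003288789683153484
F man -2.6626566901079567 -0.23818301269509534 2.1163208659421833
```

Emit:
send_rows(plan=[{"linear": [-0.036,0.01,0],"roll": 0},{"linear": [-0.036,0.01,0],"roll": 0},{"linear": [-0.036,0.01,0],"roll": 0},{"linear": [-0.036,0.01,0],"roll": 0},{"linear": [-0.036,0.01,0],"roll": 0}])

```text
t: 31.62
tcp_pos: [0.5549, -0.0709, 0.1877]
tool_rot: [-0.039, 0.706, -0.706, 0.039]
force: [-2.8, -0.5, 2.3]
finger_gap: 0.001
```

```bash
python3 st.py
```

```text
t 31.625 man xyz mm [ 14.9  -0.1 187.7] tool x deg off -0.023862280392819457 gap 0.0011959043535527813
F man -2.8395358054270696 -0.1967500836196473 2.306922150638247
```

Emit:
send_rows(plan=[{"linear": [-0.036,0.011,0],"roll": 0},{"linear": [-0.036,0.011,0],"roll": 0},{"linear": [-0.036,0.011,0],"roll": 0},{"linear": [-0.036,0.011,0],"roll": 0},{"linear": [-0.036,0.011,0],"roll": 0}])

```text
t: 32.25
tcp_pos: [0.5603, -0.0703, 0.1861]
tool_rot: [-0.039, 0.706, -0.706, 0.039]
force: [-3.3, -0.6, 2.4]
finger_gap: -0.001
```

```bash
python3 st.py
```

```text
t 32.25 man xyz mm [ 20.3  -0.1 186.1] tool x deg off -0.02094088921637649 gap -0.0011532816986338003
F man -3.359338456066795 -0.24593391493415095 2.435123562781653
```

Emit:
send_rows(plan=[{"linear": [-0.036,0.012,0],"roll": 0},{"linear": [-0.036,0.012,0],"roll": 0},{"linear": [-0.036,0.012,0],"roll": 0},{"linear": [-0.036,0.012,0],"roll": 0},{"linear": [-0.036,0.012,0],"roll": 0}])

```text
t: 32.88
tcp_pos: [0.565, -0.0697, 0.1843]
tool_rot: [-0.04, 0.706, -0.706, 0.039]
force: [-5.5, -1.9, 3.8]
finger_gap: 0.001
```

```bash
python3 st.py
```

```text
t 32.875 man xyz mm [ 25.1  -0.1 184.3] tool x deg off -0.009491215201506975 gap 0.0012586397093745031
F man -5.669482838679803 -1.2977392465454582 3.836928995290443
```

Stop being reached; seat it.

Emit:
send_rows(plan=[{"linear": [-0.04,0.012,0],"roll": 0},{"linear": [-0.03,0.01,0],"roll": 0},{"linear": [-0.03,0.01,0],"roll": 0},{"linear": [0,0,0],"roll": 0},{"linear": [0,0,0],"roll": 0}])

```text
t: 33.5
tcp_pos: [0.5669, -0.0694, 0.1834]
tool_rot: [-0.041, 0.706, -0.706, 0.038]
force: [-7.3, -1.8, 5.6]
finger_gap: 0.002
```

```bash
python3 st.py
```

```text
t 33.5 man xyz mm [ 27.   -0.  183.4] tool x deg off 0.004204873551572064 gap 0.0019318955653815203
F man -7.459690038261215 -1.0084112641810286 5.566239291063003
```

Emit:
send_rows(plan=[{"linear": [-0.04,0.012,0],"roll": 0},{"linear": [-0.04,0.01,0],"roll": 0},{"linear": [-0.02,0.01,0],"roll": 0},{"linear": [0,0,0],"roll": 0},{"linear": [0,0,0],"roll": 0}])

```text
t: 34.12
tcp_pos: [0.5685, -0.0691, 0.1824]
tool_rot: [-0.042, 0.706, -0.706, 0.037]
force: [-9.7, -2.1, 7.9]
finger_gap: -0.001
```

```bash
python3 st.py;  python3 - <<'E'
from station import manip
import cv2
cv2.imwrite("pics/w4.png",manip.snapshot("wrist"))
cv2.imwrite("pics/s4.png",cv2.resize(manip.snapshot("scene")[130:290,180:380],None,fx=4,fy=3.75,interpolation=cv2.INTER_CUBIC))
E
```

```text
t 34.125 man xyz mm [ 28.6   0.1 182.4] tool x deg off 0.021100108181684618 gap -0.00091871702038449
F man -9.884741405840328 -1.0507772239651092 7.917250549779798
```

View pics/w4.png

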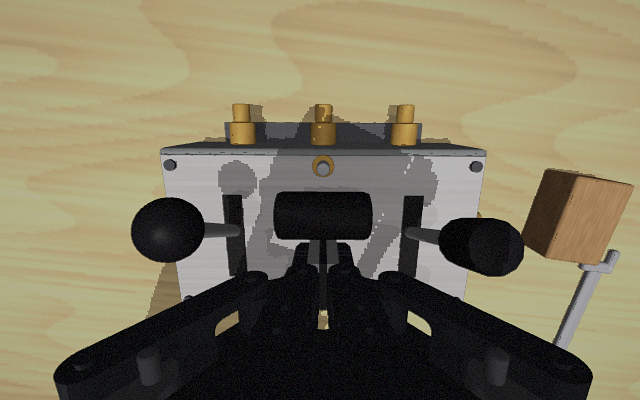

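View pics/s4.png

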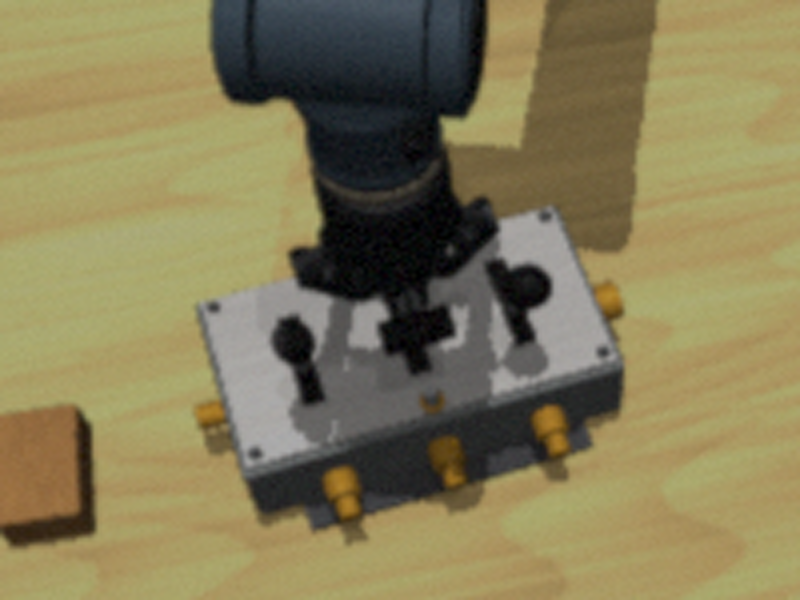

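Emit:
send_rows(plan=[{"linear": [-0.04,0.01,0],"roll": 0},{"linear": [-0.02,0.01,0],"roll": 0},{"linear": [0,0,0],"roll": 0},{"linear": [0,0,0],"roll": 0},{"linear": [0,0,0],"roll": 0}])

```text
t: 34.85
tcp_pos: [0.5696, -0.069, 0.182]
tool_rot: [-0.043, 0.706, -0.706, 0.037]
force: [-11.8, -3.2, 10.4]
finger_gap: -0.002
```

```bash
python3 st.py
```

```text
t 34.85 man xyz mm [ 29.7   0.1 182. ] tool x deg off 0.030319000584910327 gap -0.002051443189156614
F man -12.123566611232622 -1.840275646839126 10.366436640275644
```

Emit:
send_rows(plan=[{"linear": [0.8,0,0],"roll": 0},{"linear": [0.9,-0.2,0],"roll": 0},{"linear": [1,-0.2,0],"roll": 0},{"linear": [0.6,0,0],"roll": 0},{"linear": [0,0,0],"roll": 0}])

```text
t: 35.48
tcp_pos: [0.4752, -0.0798, 0.1939]
tool_rot: [0.038, -0.706, 0.706, -0.04]
force: [0.7, -0.3, 0.1]
finger_gap: 0.001
```

```bash
python3 st.py;  python3 - <<'E'
from station import manip
import cv2
w=manip.snapshot("wrist"); cv2.imwrite("pics/w5.png",w)
cv2.imwrite("pics/s5.png",cv2.resize(manip.snapshot("scene")[130:290,180:380],None,fx=4,fy=3.75,interpolation=cv2.INTER_CUBIC))
E
```

```text
t 35.475 man xyz mm [-65.3  -0.2 193.9] tool x deg off -0.09154698924675131 gap 0.000800648350073272
F man 0.6262379785245197 -0.3781997917140597 0.07523040112864549
```

View pics/w5.png

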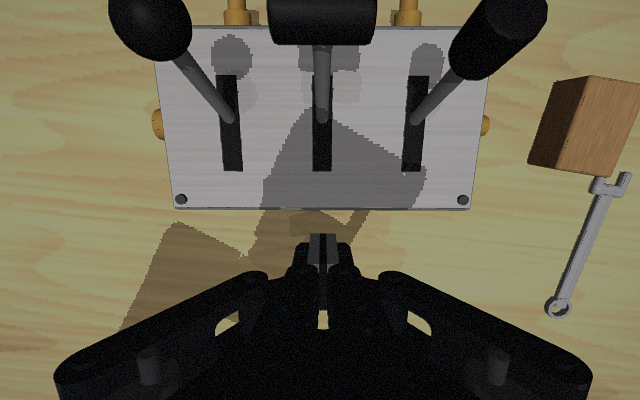

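View pics/s5.png

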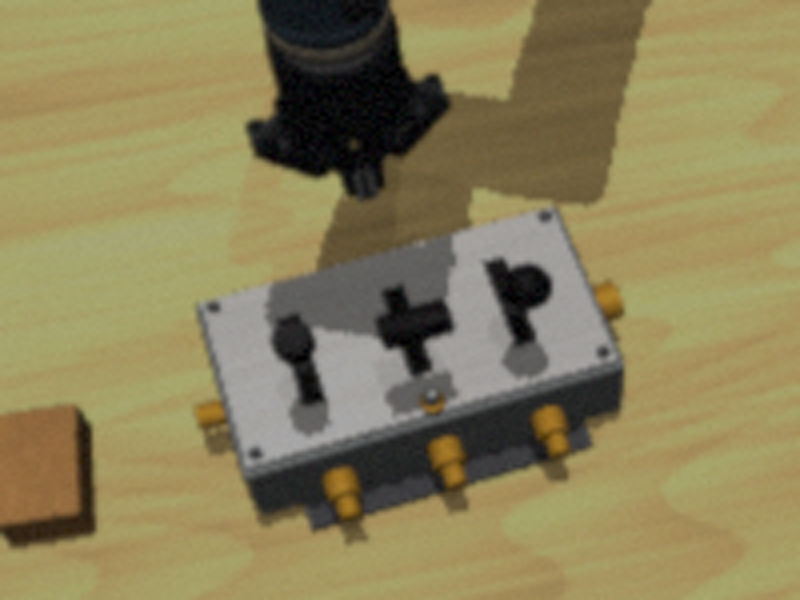

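```bash
python3 - <<'E'
from h import *
import cv2
c=manip.get_calibration("scene")
print(proj(c,m2w(.5401,-.0724,.1115,[[.062,0,.09],[.062,0,.097],[.062,0,.109]])))
a=cv2.imread("pics/scene0.png"); b=manip.snapshot("scene")
k=[cv2.resize(i[220:250,265:310],None,fx=9,fy=9,interpolation=cv2.INTER_NEAREST) for i in (a,b)]
cv2.imwrite("pics/pin.png",cv2.hconcat(k))
E
```

```text
[[288.3522 236.5383]
 [288.1629 235.4392]
 [287.8332 233.5247]]
```

View pics/pin.png

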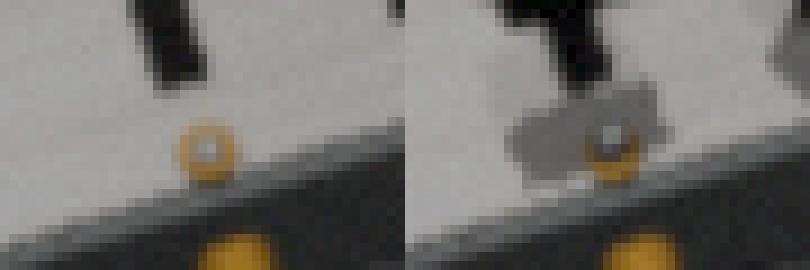

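```bash
python3 -c "
from station import manip
print(manip.sign_off())"
```

```text
the job is handed in; nothing more can be done
None
```

All three levers are thrown fully over to the far side, the ready pin is up, and I handed the job in at about 35.6 s. The sign-off gives no verdict, so I can't confirm the result beyond my own checks.

- **Order found:** a, then c, then b. Lever c came up solid at roughly 0.18 rad. Lever b came up solid at roughly 0.27 rad, once before a was thrown and again after it. Each was left alone and tried again later.
- **Seating:** I pushed each lever with the closed fingertips until the force climbed at its end stop. The last readings, counting sideways rubbing, were 12.7 N on a, 16.4 N on c and 16.1 N on b. These are readings from the end of each move, so a higher peak in between would not show. None of them passed 20 N.
- **Pin:** in the scene picture taken after the fingers backed off, its top stands about 2 px higher in the collar than at the start. That matches the expected 12 mm rise.
- **Levers:** the last wrist and scene pictures show all three leaning to the far side.
- **Clear of everything:** the fingers had backed off 95 mm and the force reading was under 1 N, so the robot touches nothing.
- **Bystanders:** the arm stayed away from the oil tin, spanner and screw box throughout. The box and spanner look unmoved in the pictures; I did not measure any of the three at the end.
- **One small mismatch:** my fit of the housing corners was off by 2 to 5 px. The grip positions fitted to about 1 px, and touching the levers confirmed them.

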